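Unclip the battery box lid

ROBOT

A 6-joint arm with a two-finger parallel gripper is mounted at the origin on the work surface. World frame = base frame: x ahead of the robot, y to its left, z up, the work surface at z = 0. Lengths are in mm, angles in rad, forces in N, time in s.
With the tool pointing down it reaches from about 225 to 875 mm from the base axis. Payload 3.4 kg.
Tool frame: the origin (TCP) lies on the centre line of the jaws, within the pads' length; the fingertips stand 25 mm ahead of it and the grasp point (between the pads) lies 6 mm ahead of it; z points along the fingers, y is the line along which they close (so a half turn about z gives the same grasp; the last joint's range is limited). The gripper opens to 85 mm and grips with 20 to 120 N. Pads are 22 mm wide; open, the fingers measure 114 mm over their backs; the gripper's body (76 mm by 85 mm) begins 54 mm behind the grasp point. The pads swing forward as they close: fully open they stand 13 mm farther back than shut.
Start: joints at [-1.234, 0.276, 1.505, -0, 1.361, -0.121], TCP at [254.14, -515.825, 235.628] pointing down, gripper open.
Joint ranges: [-2.89, 2.89], [-0.75, 2.08], [0.22, 2.7], [-1.18, 4.32], [0.11, 2.71], [-2.7, 2.7]. Speed limits (rad/s): [2.57, 2.57, 3.14, 3.14, 3.14, 3.14].

INTERFACE

Orientations are given as a unit quaternion [x, y, z, w].
In Python, from cell import bot, eyes gives the robot as it stands.
- The arm moves only by the tool send_rows, never from a script. Its argument "motion" is text: rows parted by semicolons, each of 7 numbers parted by spaces: the turn, a rotation vector about the tool's x, y, z in degrees, then the shift along the tool's x, y, z in mm, then the finger opening in mm, from 0 to 85.4. In form: ax ay az x y z fingers; .... A call has 1 to 12 rows; each row shifts and turns the commanded pose from where the row before left it, along the tool's axes as they then stand; what a row does not reach is not made up. A row lasts 1/8 s, in which the tool goes at most 62.5 mm and 10.7 degrees, less where a joint would pass 70% of its speed; a pose out of reach is approached as far as the arm can. A call with a gripper value outside its range is refused whole. The fingers move at their own pace and stop on an object; the grip force is fixed at half the most. Time passes only in rows, so rows that do not move let the fingers close. It gives the time, the measured TCP pose, the force, the opening and the grip force at its end, in the units of the state.
- bot.sense(): the state, without advancing time (a new reading comes with each control period).
- eyes.camera(name): name is "side" or "top" or "wrist"; returns the picture (420x560x3 uint8, blue, green, red); there is no depth.
- eyes.calibration(name): a dict with "mtx" (3x3 intrinsics, pixels), "world_from_camera" (4x4, takes a point from camera to world coordinates); the wrist camera has in their place "hand_eye" (4x4, takes a point from camera to tool coordinates, whose origin is the TCP and whose axes are the flange's). Camera axes: x right, y up, looking along -z (the intrinsics and any distortion apply to the point x, -y, -z); pixel columns grow to the right and rows downward; lengths in mm; the calibration is good to about 2 mm. A picture is of the moment at which its call begins: read the wrist's pose just before it. calibration takes no time and is no camera call.
- bot.job_done(): hands the job in; it is judged then, once.
The state is a dict: "time": time; "joint_pos": joint angles; "joint_vel": joint speeds; "effort": joint torques, N m; "tool_pos": TCP position; "orientation": TCP orientation; "contact_force": force on the tool from outside, world axes, zero at the start; "moment": the same for the moment, N m; "gripper_width": opening from 0.0 (shut) to 1.0 (fully open); "gripper_force": force on a finger pad.
Only numpy, scipy, OpenCV 4.12 (cv2) and the standard library are available. Lean on these libraries where they do the work, as an engineer would, in place of code of your own. Each camera call takes 0.05 s, during which the arm holds its last target. There are 200 camera calls.

TASK

The air-conditioner remote needs fresh batteries: open the battery box, the one whose lid has two orange buttons. Pinch both orange buttons fully in with the lid still on, lift the lid straight off, and set it down right side up inside the clear tray without dropping it, letting go only once it stands there. Leave the tray where it is, and leave the lid with the blue buttons (the coin box) on its box.

Things in the scene. Friction and masses are not known exactly. Their poses are not given: they have to be found in the camera images.
- battery_lid: Cream lid, 96 x 96 mm, 60 tall, 0.1 kg, clipped on the grey battery box (100 x 100 x 62 mm, fixed on a black shelf 120 mm above the work surface). Origin: underside centre of its plug, 44 mm over the shelf when on; z up. From there up: plug 0-18 mm (inside the box), square plate 18-24 mm, 30 x 30 mm turret in the middle to 60 mm, orange buttons on the turret's +y and -y sides. It can stand flat on its plug.
- button_left (a joint): ORANGE spring button on the lid's +y side, 28 mm wide (x), 27 to 58 mm above the lid's origin. Value in m: 0 out, 0.007 fully in (towards the turret); 2 N at first, 6 N fully in. The two outer faces are 52 mm apart, 38 mm when both are in. 5 mm or more frees its catch under the box's lip.
- button_right (a joint): The same ORANGE button on the lid's -y side: 0 out, 0.007 fully in. With both in, the lid lifts straight up freely, held by its buttons; otherwise the catches lock it to the box.
- tray: Clear bluish acrylic tray, loose on the black shelf, 172 mm (x) by 210 mm (y), 24 mm high, walls and floor 5 mm thick, 0.6 kg, empty. Origin: centre of its underside, on the shelf top; z up.
- coin_lid: Bystander: the lid of the coin box, the same as the battery lid in every size and in its origin and axes but with BLUE buttons, clipped on an identical grey box.

How it is judged:
By the outcome, as a careful person would: the job done as asked, in the order asked, and still so for the second after the job is handed in, with the robot touching nothing.
It also fails if it takes over 48 s, if anything falls off the work surface, if the arm or the gripper's body presses on something with over 40 N, if the wrist force passes 120 N, or if a joint passes its speed limit or range.

## Working session

There is one attempt and no reset: what is moved stays moved. The work goes in short steps, Python scripts to look and compute and a tool call to move; the robot and the scene stay as the last step left them, time stands still between calls to the robot, and variables do not carry over. Pictures are saved under pics/ and viewed, at most 10 in all, crops included, and the job is handed in when it is done.

Besides the shell and the picture viewer there is one more tool, called after ">>>" in YAML: its name, and indented under it one key for each argument. send_rows: Moves the arm, as the interface text tells. Its arguments: {"type":"object","properties":{"motion":{"type":"string"}},"required":["motion"]}

```bash
mkdir -p pics; python3 - <<'E'
from cell import bot, eyes
import cv2,numpy as np
s=bot.sense();print(s['time'],s['tool_pos'],s['orientation'],s['gripper_width'])
for n in ('side','top','wrist'):
    cv2.imwrite(f'pics/{n}0.png',eyes.camera(n)); c=eyes.calibration(n)
    for k,v in c.items(): print(n,k,np.round(v,3).tolist())
E
```

```text
0.0 [ 253.95202288 -515.29191791  234.73017632] [ 9.73917383e-01  2.26901058e-01 -1.05603322e-04 -9.11330645e-04] 0.9999584711265492
side mtx [[397.713, 0.0, 275.86], [0.0, 397.713, 207.081], [0.0, 0.0, 1.0]]
side world_from_camera [[0.999, 0.028, -0.033, 508.306], [-0.043, 0.773, -0.633, -580.848], [0.008, 0.634, 0.774, 870.296], [0.0, 0.0, 0.0, 1.0]]
top mtx [[418.596, 0.0, 277.742], [0.0, 418.596, 209.091], [0.0, 0.0, 1.0]]
top world_from_camera [[0.041, 0.978, -0.206, 366.271], [-0.999, 0.041, -0.007, -11.243], [0.001, 0.206, 0.979, 1154.348], [0.0, 0.0, 0.0, 1.0]]
wrist mtx [[317.367, 0.0, 278.161], [0.0, 317.367, 213.689], [0.0, 0.0, 1.0]]
wrist hand_eye [[-0.001, 0.952, 0.305, 77.646], [1.0, 0.001, -0.0, 0.654], [-0.001, 0.305, -0.952, -138.547], [0.0, 0.0, 0.0, 1.0]]
```

View pics/top0.png

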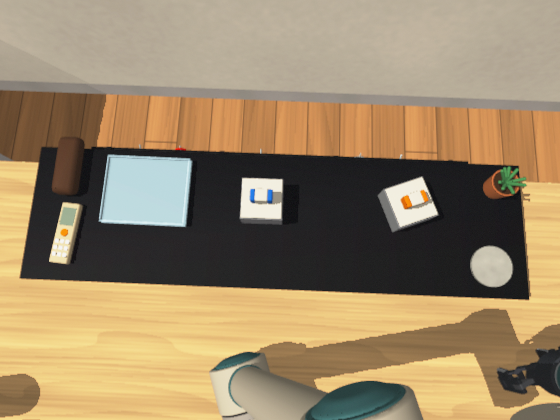

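View pics/side0.png

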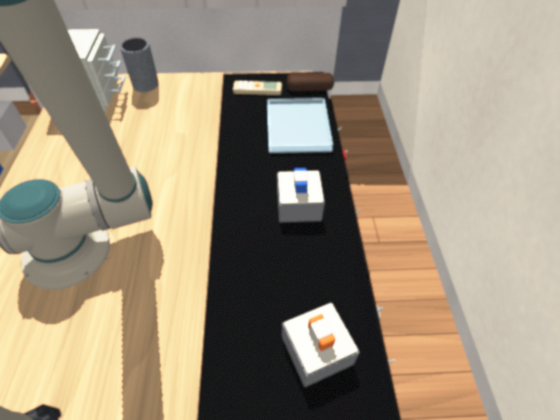

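The top view shows the orange-button turret near (415,200), blue at (261,196), and the tray spanning about (100–192,155–227). I'll enlarge the orange lid and the tray.

```bash
python3 - <<'E'
import cv2,numpy as np
a=cv2.imread('pics/top0.png')
c1=cv2.resize(a[165:245,365:455],None,fx=6,fy=6,interpolation=cv2.INTER_CUBIC)[:480,:400+140]
c2=cv2.resize(a[145:235,90:210],None,fx=2,fy=2,interpolation=cv2.INTER_CUBIC)
o=np.zeros((480,790,3),np.uint8);o[:,:540]=c1;o[:180,545:785]=c2
cv2.imwrite('pics/crop1.png',o)
E
```

```text
(no output)
```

View pics/crop1.png

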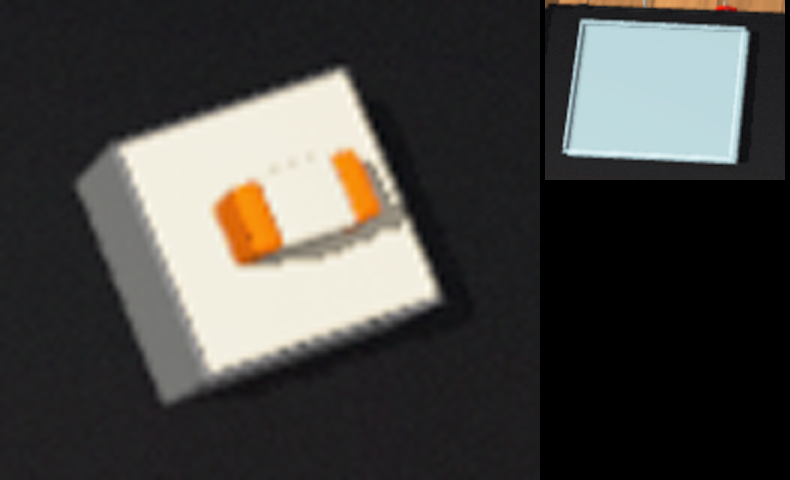

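The crop shows the orange lid's plate corners at (117,147), (343,68), (440,298) and (207,375), and the tray rim corners at (582,19), (748,27), (738,162) and (565,153).

```bash
cat > h.py <<'E'
from cell import bot, eyes
import numpy as np
from scipy.spatial.transform import Rotation as R
def ray(n,uv,z,s=None):
    c=eyes.calibration(n)
    if n=='wrist':
        T=np.eye(4);T[:3,:3]=R.from_quat(s['orientation']).as_matrix();T[:3,3]=s['tool_pos'];T=T@np.array(c['hand_eye'])
    else: T=np.array(c['world_from_camera'])
    K=np.array(c['mtx']);out=[]
    for u,v in uv:
        d=T[:3,:3]@np.array([(u-K[0,2])/K[0,0],-(v-K[1,2])/K[1,1],-1]);t=(z-T[2,3])/d[2];out.append(T[:3,3]+t*d)
    return np.array(out)
E
python3 - <<'E'
from h import *
f=lambda P,k,x0,y0:[((u+.5)/k-.5+x0,(v+.5)/k-.5+y0) for u,v in P]
def rep(P):
    print(P.round(1).tolist(),P.mean(0).round(1))
    for i in range(4):
        d=P[(i+1)%4]-P[i];print(np.linalg.norm(d).round(1),np.degrees(np.arctan2(d[1],d[0])).round(1))
rep(ray('top',f([(117,147),(343,68),(440,298),(207,375)],6,365,165),188))
rep(ray('top',f([(37,19),(203,27),(193,162),(20,153)],2,90,145),144))
print(ray('top',f([(297,202)],6,365,165),224))
s=bot.sense();print(R.from_quat(s['orientation']).as_matrix().round(3))
E
```

```text
[[628.5, -255.2, 188.0], [664.9, -345.9, 188.0], [572.5, -381.1, 188.0], [538.1, -289.2, 188.0]] [ 601.  -317.8  188. ]
97.7 -68.1
98.9 -159.1
98.2 110.5
96.6 20.6
[[702.7, 431.6, 144.0], [700.8, 220.5, 144.0], [527.7, 218.2, 144.0], [530.0, 430.9, 144.0]] [615.3 325.3 144. ]
211.1 -90.5
173.2 -179.2
212.7 89.4
172.6 0.2
[[ 599.93712549 -314.32565149  224.        ]]
[[ 0.897  0.442 -0.   ]
 [ 0.442 -0.897  0.001]
 [ 0.    -0.001 -1.   ]]
```

>>> send_rows:
  motion: "0 0 0 20 0 -40 85; 0 0 0 42 -2.5 -40 85; 0 0 0 42 -2.5 -15 85; 0 0 0 42 -2.5 0 85; 0 0 0 42 -2.5 0 85; 0 0 0 42 -2.5 0 85; 0 0 0 42 -3 0 85; 0 0 0 42 -3 0 85; 0 0 0 42 -3 0 85; 0 0 0 42 -3 0 85; 0 0 5.4 0 0 0 85; 0 0 0 0 0 0 85"

```text
time: 1.65
tool_pos: [600.6, -317.5, 329.8]
orientation: [0.983, 0.182, -0.001, -0.0]
contact_force: [0.4, -1.1, 0.8]
gripper_width: 0.99
gripper_force: 0.0
```

```bash
python3 - <<'E'
from h import *
import cv2,pickle
s=bot.sense();a=eyes.camera('wrist');pickle.dump(s,open('s1.pkl','wb'))
print(s['time'],s['tool_pos'],R.from_quat(s['orientation']).as_matrix().round(3).tolist())
cv2.imwrite('pics/w1.png',a)
E
```

```text
1.65 [ 600.60388416 -317.45461745  329.83150287] [[0.934, 0.357, -0.001], [0.357, -0.934, 0.001], [-0.001, -0.001, -1.0]]
```

View pics/w1.png

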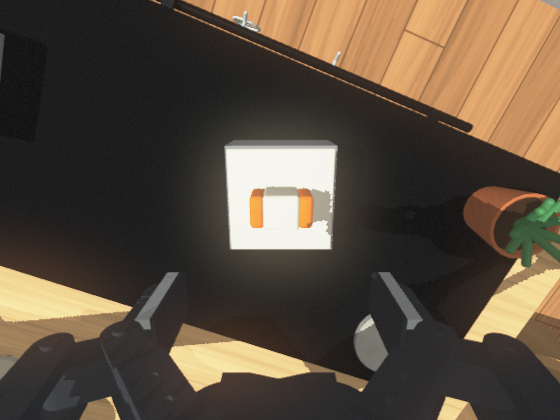

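The wrist view shows the lid square to the tool: plate corners (225,147), (337,147), (332,249) and (230,249). The orange outer faces are at columns 250 and 313, rows 189–228.

```bash
python3 - <<'E'
from h import *
import pickle
s=pickle.load(open('s1.pkl','rb'));M=R.from_quat(s['orientation']).as_matrix()
P=ray('wrist',[(225,147),(337,147),(332,249),(230,249)],188,s);c=P.mean(0);print(c,np.linalg.norm(np.roll(P,-1,0)-P,axis=1),M.T@(c-s['tool_pos']))
d=P[1]-P[0];print((M.T@d),(M.T@(P[2]-P[1])),(M.T@(P[3]-P[2])))
P=ray('wrist',[(250,208),(313,208)],222,s);c=P.mean(0);print(c,M.T@(c-s['tool_pos']),np.linalg.norm(P[1]-P[0]))
E
```

```text
[ 601.99426378 -320.42756419  188.        ] [97.33296244 96.57186103 98.15026395 96.58425151] [  0.37005704   3.40104898 141.82821545]
[-4.96948464e-02  9.73329105e+01 -8.74683178e-02] [-9.65698304e+01  6.19636356e-01  9.08556782e-02] [ 3.55194343e-02 -9.81502179e+01  8.82166054e-02]
[ 605.0193651  -319.40463087  222.        ] [  3.52875702   3.49648742 107.82511065] 51.06711843573322
```

>>> send_rows:
  motion: "0 0 0 1.5 2.8 40 85; 0 0 0 0 0 40 85; 0 0 0 0 0 23 75; 0 0 0 0 0 10 65; 0 0 0 0 0 0 58; 0 0 0 0 0 0 58"

```text
time: 2.45
tool_pos: [603.3, -320.6, 219.1]
orientation: [0.984, 0.181, 0.001, 0.001]
contact_force: [-0.2, -0.4, 0.3]
gripper_width: 0.68
gripper_force: 0.0
```

```bash
python3 - <<'E'
from h import *
import cv2
print(bot.sense()['tool_pos'])
cv2.imwrite('pics/w2.png',eyes.camera('wrist'))
E
```

```text
[ 603.26812004 -320.63454031  219.13688845]
```

View pics/w2.png

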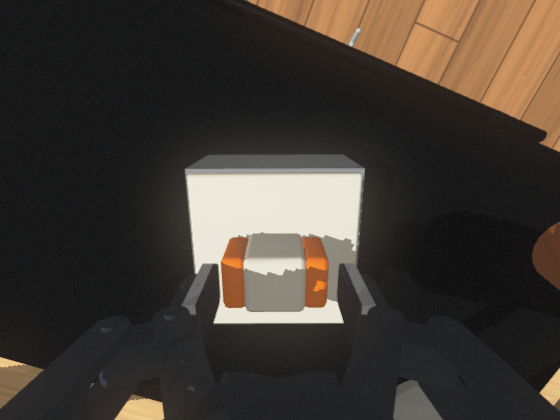

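The buttons span columns 223–327 and the pads 217–341, so the tool sits slightly to the right. Turret top rows are about 250–310.

```bash
python3 - <<'E'
from h import *
s=bot.sense();M=R.from_quat(s['orientation']).as_matrix()
for uv,z in (([(223,305),(327,305)],222),([(187,170),(363,170)],188),([(214,322),(343,322)],188),([(275,234),(275,309)],224)):
    P=ray('wrist',uv,z,s);print(((P-s['tool_pos'])@M).round(1).tolist())
E
```

```text
[[-13.2, -26.6, -2.9], [-13.3, 24.9, -2.7]]
[[48.0, -48.2, 31.2], [47.9, 46.5, 31.4]]
[[-48.3, -39.7, 31.1], [-48.6, 41.6, 31.3]]
[[25.1, -0.7, -4.7], [-14.2, -0.8, -4.8]]
```

>>> send_rows:
  motion: "0 0 0 0 -1.2 2 58; 0 0 0 0 0 0 50; 0 0 0 0 0 0 44; 0 0 0 0 0 0 38; 0 0 0 0 0 0 32; 0 0 0 0 0 0 32; 0 0 0 0 0 0 32; 0 0 0 0 0 0 32"

```text
time: 3.5
tool_pos: [602.8, -318.9, 218.0]
orientation: [0.984, 0.181, 0.001, 0.001]
contact_force: [-1.4, 0.5, 8.2]
gripper_width: 0.381
gripper_force: 34.1
```

```bash
python3 - <<'E'
from h import *
import cv2
s=bot.sense();print(s['tool_pos'],s['gripper_width'],s['gripper_force'],s['contact_force'],s['moment'])
a=eyes.camera('wrist');cv2.imwrite('pics/w3.png',cv2.resize(a[150:400,140:420],None,fx=2,fy=2))
E
```

```text
[ 602.75535882 -318.90102473  218.0141418 ] 0.3809864075517262 34.05802130699158 [-1.39652858  0.53728956  8.21236737] [0.19099539 0.25598506 0.01623828]
```

View pics/w3.png

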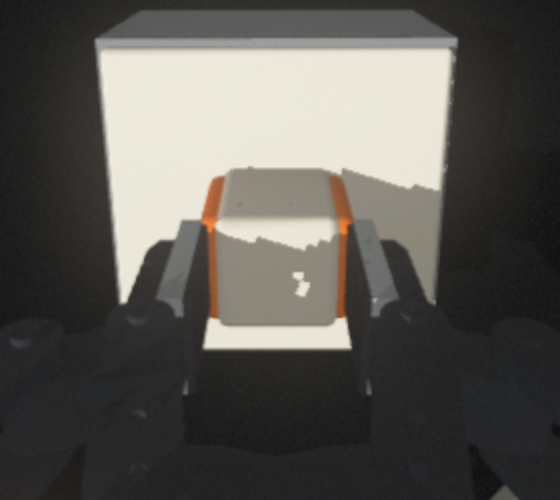

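The buttons are in evenly on both sides, with only thin slivers of orange visible at columns ~210 and ~340 of the crop. I'll tighten the grip, then lift a little.

>>> send_rows:
  motion: "0 0 0 0 0 0 20; 0 0 0 0 0 0 20; 0 0 0 0 0 0 20"

```text
time: 3.92
tool_pos: [602.9, -319.0, 219.1]
orientation: [0.984, 0.181, 0.002, 0.001]
contact_force: [-1.8, 1.1, 12.1]
gripper_width: 0.335
gripper_force: 61.0
```

>>> send_rows:
  motion: "0 0 0 0 0 -3 20; 0 0 0 0 0 -5 20; 0 0 0 0 0 -8 20; 0 0 0 0 0 -10 20"

```text
time: 4.42
tool_pos: [602.2, -318.9, 241.6]
orientation: [0.984, 0.181, -0.0, -0.0]
contact_force: [-0.7, 0.6, -1.0]
gripper_width: 0.337
gripper_force: 59.2
```

>>> send_rows:
  motion: "0 0 0 0 0 -20 20; 0 0 0 0 0 -30 20; 0 0 0 0 0 -30 20; 0 0 0 0 0 -18 20; 0 0 0 6 -15 0 20; 0 0 0 10 -25 0 20; 0 0 0 12 -30 0 20; 0 0 0 12 -30 0 20; 0 0 0 12 -30 0 20; 0 0 0 12 -30 0 20; 0 0 0 12 -30 0 20; 0 0 0 12 -30 0 20"

```text
time: 5.92
tool_pos: [605.0, -78.5, 338.4]
orientation: [0.983, 0.182, -0.001, -0.001]
contact_force: [-0.0, 0.5, -0.4]
gripper_width: 0.338
gripper_force: 59.3
```

>>> send_rows:
  motion: "0 0 0 12 -30 0 20; 0 0 0 12 -30 0 20; 0 0 0 12 -30 0 20; 0 0 0 12 -30 0 20; 0 0 0 12 -30 0 20; 0 0 0 12 -30 0 20; 0 0 0 12 -30 0 20; 0 0 0 12 -30 0 20; 0 0 0 12 -30 0 20; 0 0 0 12 -30 0 20; 0 0 0 12 -30 0 20; 0 0 0 10 -25 0 20"

```text
time: 7.42
tool_pos: [610.3, 303.1, 338.2]
orientation: [0.983, 0.182, -0.002, -0.0]
contact_force: [-0.7, -0.4, -0.8]
gripper_width: 0.332
gripper_force: 59.3
```

>>> send_rows:
  motion: "0 0 7 0 0 0 20; 0 0 7 0 0 0 20; 0 0 7 0 0 0 20; 0 0 0 0 0 0 20; 0 0 0 0 0 0 20"

```text
time: 8.05
tool_pos: [611.7, 301.0, 339.0]
orientation: [1.0, -0.0, -0.001, 0.0]
contact_force: [-0.5, 0.2, -1.0]
gripper_width: 0.334
gripper_force: 59.3
```

```bash
python3 - <<'E'
from h import *
import cv2
s=bot.sense();print(s['tool_pos'],s['gripper_width'],s['gripper_force'],s['contact_force'],R.from_quat(s['orientation']).as_matrix().round(3).tolist())
a=eyes.camera('wrist');b=eyes.camera('side')
o=np.zeros((420,790,3),np.uint8);o[:,:560]=a;o[:230,560:]=b[20:250,200:430];cv2.imwrite('pics/w4.png',o)
E
```

```text
[611.67711756 301.02910551 339.03097978] 0.3337422416977268 59.337652757239994 [-0.49118896  0.22174844 -0.9820851 ] [[1.0, -0.0, -0.001], [-0.0, -1.0, -0.0], [-0.001, 0.0, -1.0]]
```

View pics/w4.png

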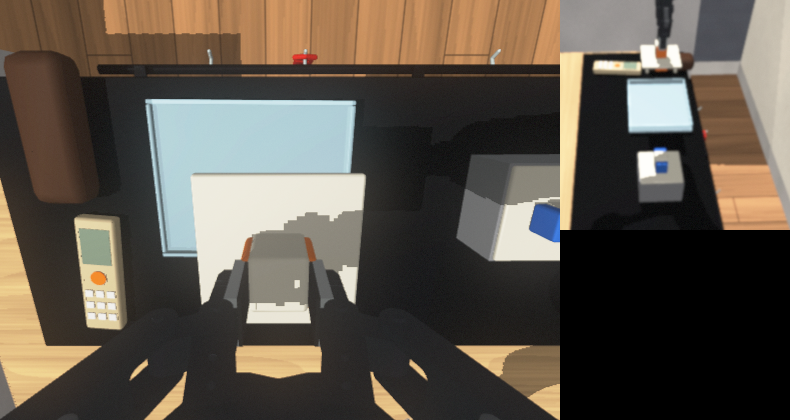

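The lid is held level and the coin lid is still on its box. Tray rim corners in the wrist view are (147,101), (355,100) and (164,255).

```bash
python3 - <<'E'
from h import *
s=bot.sense()
P=ray('wrist',[(147,101),(355,100),(164,255)],144,s);print(P.round(1),(P[1]+P[2])/2)
E
```

```text
[[700.7 429.5 144. ]
 [701.2 223.3 144. ]
 [533.4 431.4 144. ]] [617.29072547 327.37546348 144.        ]
```

>>> send_rows:
  motion: "0 0 0 4 -12 0 20; 0 0 0 0 -13 0 20; 0 0 0 0 0 25 20; 0 0 0 0 0 35 20; 0 0 0 0 0 35 20; 0 0 0 0 0 30 20; 0 0 0 0 0 15 20; 0 0 0 0 0 5 20; 0 0 0 0 0 4 20; 0 0 0 0 0 4 20; 0 0 0 0 0 0 20; 0 0 0 0 0 0 20"

```text
time: 9.65
tool_pos: [617.1, 325.3, 187.1]
orientation: [1.0, -0.002, 0.0, -0.0]
contact_force: [-0.2, 0.8, -0.1]
gripper_width: 0.334
gripper_force: 59.4
```

>>> send_rows:
  motion: "0 0 0 0 0 2 20; 0 0 0 0 0 2 20; 0 0 0 0 0 1.5 20; 0 0 0 0 0 0 20"

```text
time: 10.15
tool_pos: [616.8, 325.2, 180.8]
orientation: [1.0, -0.002, -0.0, 0.0]
contact_force: [-0.6, 0.2, -0.8]
gripper_width: 0.332
gripper_force: 59.4
```

>>> send_rows:
  motion: "0 0 0 0 0 1 20; 0 0 0 0 0 0 20; 0 0 0 0 0 0 20"

```text
time: 10.52
tool_pos: [616.9, 325.3, 180.2]
orientation: [1.0, -0.001, 0.0, -0.0]
contact_force: [0.7, 0.3, -0.7]
gripper_width: 0.334
gripper_force: 59.4
```

>>> send_rows:
  motion: "0 0 0 0 0 1 20; 0 0 0 0 0 0 20; 0 0 0 0 0 0 20"

```text
time: 10.9
tool_pos: [617.0, 325.4, 180.1]
orientation: [1.0, -0.001, 0.001, -0.0]
contact_force: [-2.0, -0.0, 6.0]
gripper_width: 0.337
gripper_force: 60.2
```

>>> send_rows:
  motion: "0 0 0 0 0 0.5 32; 0 0 0 0 0 0.5 36; 0 0 0 0 0 0.5 40; 0 0 0 0 0 0.5 44; 0 0 0 0 0 0.5 48; 0 0 0 0 0 0 52; 0 0 0 0 0 0 58; 0 0 0 0 0 0 66; 0 0 0 0 0 0 74; 0 0 0 0 0 0 74"

```text
time: 12.15
tool_pos: [616.9, 325.3, 176.6]
orientation: [1.0, -0.001, 0.0, 0.0]
contact_force: [0.5, -0.8, 0.6]
gripper_width: 0.87
gripper_force: 0.0
```

```bash
python3 - <<'E'
from h import *
import cv2
a=eyes.camera('wrist');cv2.imwrite('pics/w5.png',a)
E
```

```text
(no output)
```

View pics/w5.png

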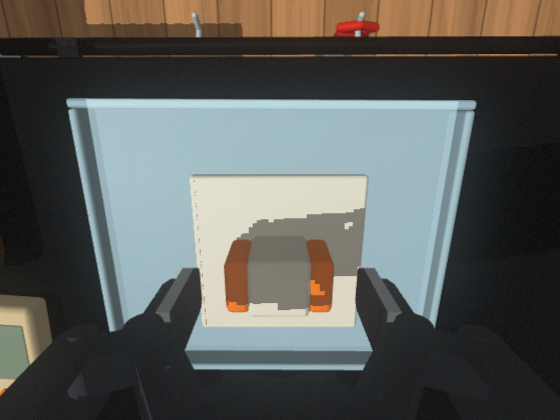

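The lid stands upright in the middle of the tray, with its buttons out and the fingers clear. I'll retreat straight up.

>>> send_rows:
  motion: "0 0 0 0 0 -10 74; 0 0 0 0 0 -30 80; 0 0 0 0 0 -40 85; 0 0 0 0 0 -40 85; 0 0 0 0 0 -40 85; 0 0 0 0 0 0 85; 0 0 0 0 0 0 85"

```text
time: 13.08
tool_pos: [616.6, 325.2, 336.4]
orientation: [1.0, -0.001, -0.0, 0.0]
contact_force: [-0.1, 0.3, 0.4]
gripper_width: 0.997
gripper_force: 0.0
```

```bash
python3 - <<'E'
from h import *
import cv2
a=eyes.camera('wrist');b=eyes.camera('side')
o=np.zeros((420,790,3),np.uint8);o[:,:560]=a;o[:,560:]=b[:,200:430];cv2.imwrite('pics/w6.png',o)
E
```

```text
(no output)
```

View pics/w6.png

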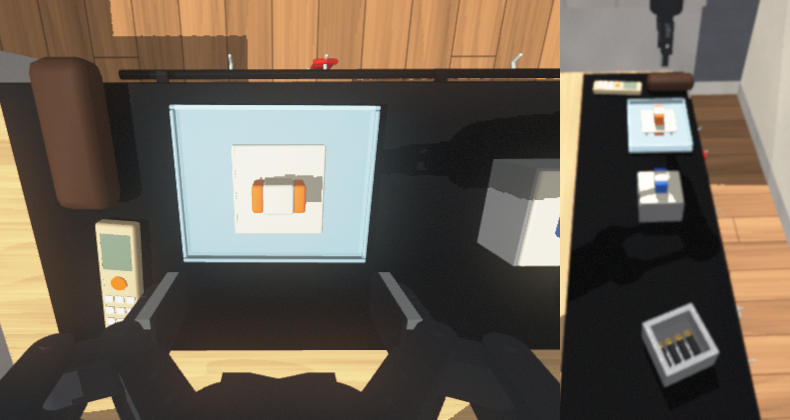

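The battery box is open. Its lid stands centred in the tray around (278,190), and the coin lid is still on.

```bash
python3 -c "
from cell import bot
print(bot.job_done())"
```

```text
the job is handed in; nothing more can be done
None
```

The battery box is open: its orange-button lid stands right side up in the middle of the tray, the tray and the blue-button coin lid look unmoved, and the job was handed in at about 13 s of the 48 s allowed.

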